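# Flip up the magazine gate and take out the bottom slide cassette

## Task

Swing the orange gate of the slide-cassette magazine up and over until it leans back open on its own and let go of it. Then draw the bottom cassette straight out through the slot, and lay it gently, flat on the floor of the metal tray. Leave the gate open, the other three cassettes in the magazine, and the bottle, timer, vial and beaker where they stand.

Things in the scene. Friction and masses are not known exactly. Their poses are not given: they have to be found in the camera images.
- magazine: White magazine for slide cassettes on a grey 8 mm thick foot, fixed to the worktop. Origin: underside, under the middle of the shaft; cassettes come out toward its -x; z up. Foot: x -71 to 79, y -50 to 50 mm. Shaft outside: x -57 to 57, y -28 to 28, top z 66 mm, open above (side lugs to z 79 at x 22 to 40). Shaft floor at z 16 mm, ending at x -64.
- slot (a point): Exit slot in the magazine's front wall (outer face), at half the height of the bottom cassette, 57 mm in front of the origin and 22 mm above it; axes as the magazine's. The slot is open from z 16 to 32 mm: only the lowest cassette passes, the wall holds the upper ones back. When the lowest has left, the others drop by 12 mm.
- gate (a joint): Angle (rad) of the orange gate about the magazine's y axis through gate_hinge: 0 closed (arms level, pointing to magazine -x, on a stop), growing as its front swings up and over toward +x; end stop 2.3. Swings freely, about 120 g: below its balance point (about 1.6) it falls shut, beyond it it falls back to 2.3 and stays. Open: above 2.0.
- gate_hinge (a point): Middle of the gate's hinge axis, 50 mm above the magazine's origin; axes as the magazine's. The gate is a U: two arms beside the shaft (out to y +-34.5 mm) and a cross piece 99.5 mm from the axis, from which (closed) a plate 50 mm wide hangs 30 mm down and bars the exit, inner face at x -97 mm.
- gate_knob (a point): Centre of the gate's yellow knob: cylinder of 18 mm diameter, 22 mm long along the hinge axis, on a 6 mm stalk, 134 mm from the hinge axis, 34 mm from the cross piece. Closed it is at magazine x -134, z 50 mm. Pinched by its two flat end faces, 22 mm apart, it can turn between the fingers. y axis along the hinge axis.
- cassette_0_centre (a point): Flat blue plastic slide cassette, 100 x 42 x 12 mm, about 50 g, loose; this point is its centre (half-way up), x along its 100 mm length, z up. The bottom one: its end sticks 28 to 34 mm out of the slot toward magazine -x, underside 16 mm above the worktop; pinch it there across its 42 mm width (beyond x -71 nothing is under it). Free once drawn out 75 mm farther.
- cassette_1_centre (a point): Flat blue plastic slide cassette, 100 x 42 x 12 mm, about 50 g, loose; this point is its centre (half-way up), x along its 100 mm length, z up. Second from below in the magazine; drops to the floor of the shaft when the bottom one is out.
- cassette_2_centre (a point): Flat blue plastic slide cassette, 100 x 42 x 12 mm, about 50 g, loose; this point is its centre (half-way up), x along its 100 mm length, z up. Third from below in the magazine.
- cassette_3_centre (a point): Flat blue plastic slide cassette, 100 x 42 x 12 mm, about 50 g, loose; this point is its centre (half-way up), x along its 100 mm length, z up. Topmost in the magazine.
- tray: Square metal tray, 150 x 150 mm outside, walls 4 mm thick and 14 mm high, floor 4 mm thick with a grey lining, fixed to the worktop. Origin: centre of its underside.
- bottle: Bystander: small bottle with blue cap, 56 mm diameter, 105 mm high; origin at its underside.
- timer: Bystander: white bench timer, 66 x 66 x 20 mm, lying flat; origin at its underside.
- vial: Bystander: small vial with black cap, 23 mm diameter, 44 mm high; origin at its underside.
- beaker: Bystander: small empty clear beaker, about 60 mm diameter, 70 mm high; origin at its underside.
Not all that is in view belongs to the job. What is shaped like the part that bears cassette_0_centre but green or yellow is not meant.

How it is judged:
By the outcome, as a careful person would: the job done as asked, in the order asked, and still so for the second after the job is handed in, with the robot touching nothing.
It also fails if it takes over 58 s, if anything falls off the work surface, if the arm or the gripper's body presses on something with over 40 N, if the wrist force passes 120 N, or if a joint passes its speed limit or range.

## Robot

A 6-joint arm with a two-finger parallel gripper is mounted at the origin on a cart in front of the work surface, level with it; the furniture and walls round the work are solid. World frame = base frame: x ahead of the robot, y to its left, z up, the work surface at z = 0. Lengths are in mm, angles in rad, forces in N, time in s.
With the tool pointing down it reaches from about 375 to 925 mm from the base axis. Payload 5.7 kg.
Tool frame: the origin (TCP) lies midway between the tips of the shut fingers; the grasp point (between the pads) lies 19 mm behind it (bot.pinch_z is the distance from the TCP to the grasp point, in mm); z points along the fingers, y is the line along which they close (so a half turn about z gives the same grasp; the last joint's range is limited). The gripper opens to 85 mm and grips with 20 to 120 N. Pads are 22 mm wide; open, the fingers measure 114 mm over their backs; the gripper's body (76 mm by 85 mm) begins 54 mm behind the grasp point. The pads swing forward as they close: fully open they stand 13 mm farther back than shut.
Start: joints at [1.184, 0.359, 1.51, -0, 1.272, -0.115], TCP at [161.073, 577.943, 231.267] pointing down, gripper open.
Joint ranges: [-2.97, 2.97], [-1.01, 2.36], [0.21, 2.38], [-0.96, 4.11], [0.2, 2.71], [-2.98, 2.98]. Speed limits (rad/s): [2.39, 2.39, 3.14, 3.14, 3.14, 3.14].

## Interface

Orientations are given as a 3x3 rotation matrix whose columns are the frame's x, y, z axes.
In Python, from workcell import bot, viewer gives the robot as it stands.
- The arm moves only by the tool jog_arm, never from a script. Its arguments are lists of equal length, an entry for each row: "dp": the shift along the world's x, y, z as a fraction of full scale, a list of three; "spin": the turn about the world's z as a fraction of full scale. In form: {"dp": [[tx, ty, tz], ...], "spin": [spin, ...]}. A call has 1 to 8 rows; each row shifts and turns the commanded pose from where the row before left it; what a row does not reach is not made up. Full scale, the value 1, is 300 mm for a shift and pi rad for a turn. A row lasts 1/8 s, in which the tool goes at most 62.5 mm and 10.7 degrees, less where a joint would pass 70% of its speed; a pose out of reach is approached as far as the arm can. A call with a number of a shift or a turn outside -1 to 1 is refused whole. A call with a gripper value outside its range is refused whole. "claw" is the closure, from 0 (fully open) to 1 (shut), set as the call begins (left out, the last holds). The fingers move at their own pace and stop on an object; "force" is the grip in N (left out, the last holds). Time passes only in rows, so rows that do not move let the fingers close. It gives the time, the measured TCP pose, the force, the opening and the grip force at its end, in the units of the state.
- bot.state(): the state, without advancing time (a new reading comes with each control period).
- viewer.read_camera(name): name is "scene" or "top"; returns the picture (420x560x3 uint8, red, green, blue); there is no depth.
- viewer.camera_params(name): a dict with "vfov" (degrees; the focal length in pixels is half the picture's height over the tangent of half this angle, whatever the lens; pixels are square), "cx", "cy" (the principal point, pixels), "extrinsics" (4x4, takes a point from camera to world coordinates). Camera axes: x right, y down, z forward; pixel columns grow to the right and rows downward; lengths in mm; the calibration is good to about 2 mm. A picture is of the moment at which its call begins. camera_params takes no time and is no camera call.
- bot.sign_off(): hands the job in; it is judged then, once.
The state is a dict: "time": time; "joint_pos": joint angles; "joint_vel": joint speeds; "joint_efforts": joint torques, N m; "position": TCP position; "eef_rot": TCP orientation; "ft_force": force on the tool from outside, world axes, zero at the start; "wrist_torque": the same for the moment, N m; "width": finger opening in mm; "finger_force": force on a finger pad.
Only numpy, scipy, OpenCV 4.12 (cv2) and the standard library are available. Lean on these libraries where they do the work, as an engineer would, in place of code of your own. Each camera call takes 0.05 s, during which the arm holds its last target. There are 200 camera calls.

## Working session

There is one attempt and no reset: what is moved stays moved. The work goes in short steps, Python scripts to look and compute and a tool call to move; the robot and the scene stay as the last step left them, time stands still between calls to the robot, and variables do not carry over. Pictures are saved under pics/ and viewed, at most 10 in all, crops included, and the job is handed in when it is done.

Besides the shell and the picture viewer there is one more tool, called after ">>>" as a command line: name --pt "numbers of a row" for each row, then --argument value for the rest. jog_arm: Moves the arm, as the interface text tells. Its arguments: {"type":"object","properties":{"dp":{"type":"array"},"spin":{"type":"array"},"claw":{"type":"number"},"force":{"type":"number"}},"required":["dp","spin"]}

```bash
mkdir -p pics; cat > h.py <<'E'
import numpy as np,cv2
from workcell import bot,viewer
def snap(n,f):
    im=viewer.read_camera(n); cv2.imwrite('pics/'+f,cv2.cvtColor(im,cv2.COLOR_RGB2BGR)); return im
def cam(n):
    p=viewer.camera_params(n); f=210/np.tan(np.radians(p['vfov'])/2); return f,p['cx'],p['cy'],np.array(p['extrinsics'])
def ray(n,u,v,z):
    f,cx,cy,E=cam(n); d=E[:3,:3]@np.array([(u-cx)/f,(v-cy)/f,1]); o=E[:3,3]
    return o+d*(z-o[2])/d[2]
def proj(n,P):
    f,cx,cy,E=cam(n); q=(np.atleast_2d(P)-E[:3,3])@E[:3,:3]; return np.c_[f*q[:,0]/q[:,2]+cx,f*q[:,1]/q[:,2]+cy]
E
python3 - <<'E'
from h import *
a=snap('scene','s0.png');b=snap('top','t0.png')
for n in('scene','top'):print(n,viewer.camera_params(n))
s=bot.state();print(s['time'],s['position'],s['eef_rot'],s['width'],bot.pinch_z)
E
```

```text
scene {'vfov': 48.61047376699702, 'cx': 277.3908226438382, 'cy': 203.59681909755005, 'extrinsics': array([[ 5.14900559e-01, -5.58483092e-01,  6.50364552e-01,
        -2.93634416e+02],
       [-8.57249656e-01, -3.36036724e-01,  3.90131193e-01,
        -5.02876732e+02],
       [ 6.64698298e-04, -7.58403558e-01, -6.51784935e-01,
         9.58448057e+02],
       [ 0.00000000e+00,  0.00000000e+00,  0.00000000e+00,
         1.00000000e+00]])}
top {'vfov': 42.92983530629605, 'cx': 278.9880779541031, 'cy': 205.66167502821753, 'extrinsics': array([[-1.98962509e-03, -9.98387312e-01,  5.67346241e-02,
         5.27104288e+02],
       [-9.99907149e-01,  1.22140102e-03, -1.35721191e-02,
         2.11774131e+01],
       [ 1.34809357e-02, -5.67563596e-02, -9.98297040e-01,
         1.30526885e+03],
       [ 0.00000000e+00,  0.00000000e+00,  0.00000000e+00,
         1.00000000e+00]])}
0.1 [160.84643228 577.37682159 230.51116964] [[-9.63288116e-01  2.68468998e-01 -6.34355525e-04]
 [ 2.68469690e-01  9.63286770e-01 -1.62017469e-03]
 [ 1.76099608e-04 -1.73100026e-03 -9.99998486e-01]] 85.38467052846025 18.700000000000003
```

View pics/s0.png

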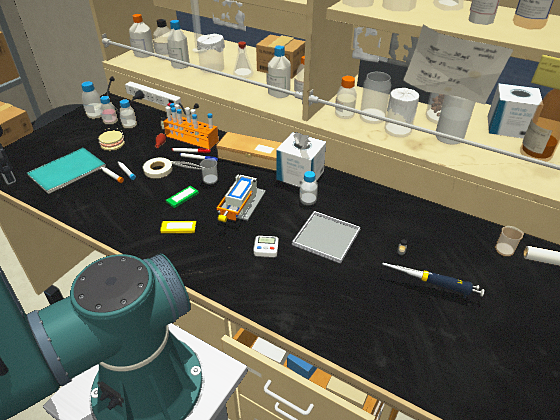

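View pics/t0.png

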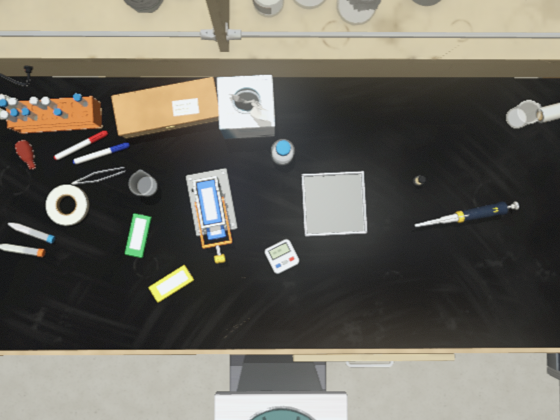

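The magazine is at top (212,202), with its knob at (220,259). The tray is at (335,203), the timer (282,256), the bottle (283,150), and decoys are green (138,236) and yellow (171,284). The blue cassette under the orange gate is the target. I'll enlarge both views to confirm.

```bash
python3 - <<'E'
from h import *
b=cv2.imread('pics/t0.png')[160:275,170:310]; a=cv2.imread('pics/s0.png')[165:265,200:320]
A=cv2.resize(b,None,fx=5,fy=5,interpolation=3);cv2.imwrite('pics/c0.png',A)
cv2.imwrite('pics/c1.png',cv2.resize(a,None,fx=6,fy=6,interpolation=3))
E
```

```text
(no output)
```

View pics/c0.png

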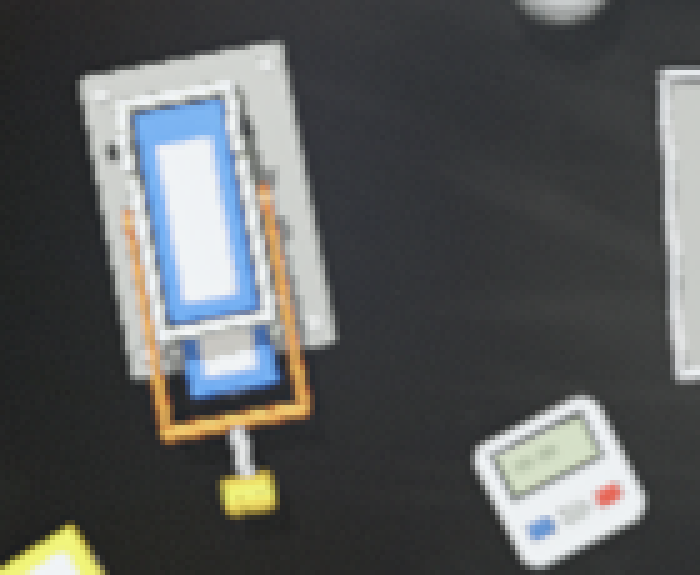

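View pics/c1.png

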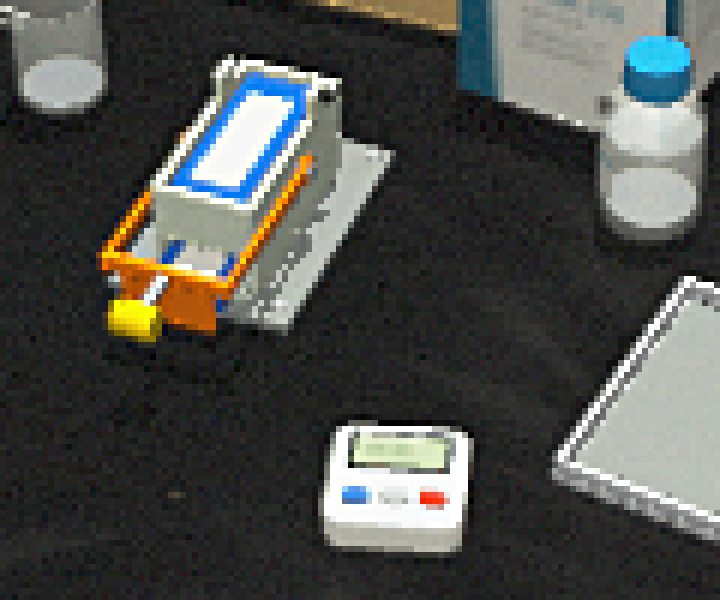

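```bash
cat >> h.py <<'E'
def c0(u,v,z): return ray('top',u/5+169.6,v/5+159.6,z)
E
python3 - <<'E'
from h import *
from scipy.optimize import least_squares
M=[(79,50,8),(79,-50,8),(-71,-50,8),(-71,50,8),(-134,0,50)]
px=[(80,75),(284,42),(338,340),(133,379),(249,493)]
W=np.array([c0(*p,m[2]) for p,m in zip(px,M)]);print(W.round(1))
def T(q,m): m=np.array(m,float);c,s=np.cos(q[2]),np.sin(q[2]);return np.c_[q[0]+c*m[:,0]-s*m[:,1],q[1]+s*m[:,0]+c*m[:,1]]
r=least_squares(lambda q:(T(q,M)-W[:,:2]).ravel(),[550,150,0]);print('mag',r.x,r.fun.round(1))
q=r.x
print('cass end corners', c0(188,397,28),c0(279,380,28))
C=T(q,[(-57-31,21,0),(-57-31,-21,0)]);print(C)
# scene check
f=np.c_[T(q,M),[m[2] for m in M]];print('scene proj crop',((proj('scene',f)-[200,165])*6).round())
print('tray',[ray('top',u,v,18).round(0) for u,v in((302.5,173.5),(365.5,172),(367,234),(304,236))])
print('timer',ray('top',282,256,20),'bottle',ray('top',283,147,105),'beaker',ray('top',145,180,30))
E
```

```text
[[676.9 230.9   8. ]
 [693.  131.7   8. ]
 [547.7 105.    8. ]
 [529.  204.1   8. ]
 [475.6 143.7  50. ]]
mag [6.07656396e+02 1.67223021e+02 1.77630463e-01] [-0.3 -0.5  1.2  0.3 -1.1  0.5 -0.  -0.2  0.2 -0.1]
cass end corners [520.33414017 175.04676029  28.        ] [528.33749421 131.76341378  28.        ]
[[517.33040846 172.34318095]
 [524.75171685 131.00404475]]
scene proj crop [[229. 109.]
 [397. 150.]
 [286. 325.]
 [107. 278.]
 [135. 319.]]
tray [array([678., -53.,  18.]), array([ 682., -207.,   18.]), array([ 532., -209.,   18.]), array([527., -56.,  18.])]
timer [479.23453577  -3.27874458  20.        ] bottle [728.42384709  -4.49564266 105.        ] beaker [661.40986025 324.02011744  30.        ]
```

>>> jog_arm --pt "0.105 -0.145 0" --pt "0.105 -0.145 0" --pt "0.105 -0.145 0" --pt "0.105 -0.145 0" --pt "0.105 -0.145 0" --pt "0.105 -0.145 0" --pt "0.105 -0.145 0" --pt "0.105 -0.145 0" --spin '[0.018,0.018,0.018,0.018,0.018,0.018,0.018,0.018]' --claw 0 --force 30

```text
time: 1.1
position: [413.7, 228.4, 231.1]
eef_rot: [[-0.983, -0.181, -0.0], [-0.181, 0.983, -0.0], [0.0, -0.0, -1.0]]
ft_force: [0.7, 0.9, -0.5]
width: 85.7
finger_force: 0.0
```

>>> jog_arm --pt "0.105 -0.14 0" --pt "0.102 -0.142 0" --pt "0 0 -0.167" --pt "0 0 -0.167" --pt "0 0 -0.1" --pt "0 0 0" --pt "0 0 0" --spin '[0,0,0,0,0,0,0]'

```text
time: 1.98
position: [475.9, 145.5, 101.9]
eef_rot: [[-0.984, -0.18, 0.001], [-0.18, 0.984, 0.0], [-0.001, -0.0, -1.0]]
ft_force: [0.5, 0.3, -0.1]
width: 85.1
finger_force: 0.0
```

```bash
python3 - <<'E'
from h import *
t=snap('top','t1.png')[200:280,170:270];s=snap('scene','s1.png')[150:260,170:290]
r=lambda a:cv2.resize(cv2.cvtColor(a,cv2.COLOR_RGB2BGR),(400,380),interpolation=3)
cv2.imwrite('pics/m1.png',np.hstack([r(t),r(s)]));print(bot.state()['position'])
E
```

```text
[476.49745007 145.66398024 102.5635051 ]
```

View pics/m1.png

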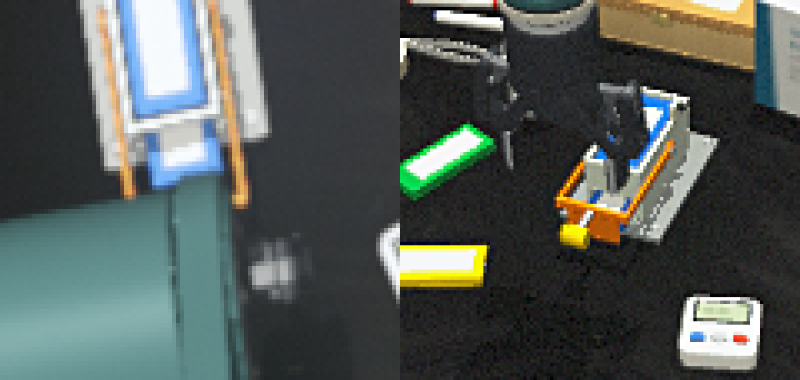

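The left half (top view) has the forearm hiding the knob. In the right half the open fingers hang above the knob at z≈100, clear of everything, so I'll descend and pinch.

>>> jog_arm --pt "0 -0.006 -0.12" --pt "0 0 -0.11" --pt "0 0 -0.005" --pt "0 0 0" --spin '[0,0,0,0]'

```text
time: 2.58
position: [476.2, 143.8, 31.8]
eef_rot: [[-0.984, -0.18, 0.002], [-0.18, 0.984, 0.0], [-0.002, -0.0, -1.0]]
ft_force: [0.1, -0.2, 0.1]
width: 85.1
finger_force: 0.0
```

>>> jog_arm --pt "0 0 0" --pt "0 0 0" --pt "0 0 0" --pt "0 0 0" --pt "0 0 0" --pt "0 0 0" --pt "0 0 0" --spin '[0,0,0,0,0,0,0]' --claw 1 --force 30

```text
time: 3.45
position: [475.5, 142.9, 31.1]
eef_rot: [[-0.984, -0.18, 0.001], [-0.18, 0.984, -0.001], [-0.0, -0.001, -1.0]]
ft_force: [-0.5, -4.5, 5.0]
width: 21.5
finger_force: 33.0
```

```bash
python3 - <<'E'
import numpy as np
a=np.linspace(0,2.1,17);p=np.c_[-134*np.cos(a)*np.cos(.178),-134*np.cos(a)*np.sin(.178),134*np.sin(a)]
print((np.diff(p,axis=0)/300).round(3).tolist())
E
```

```text
[[0.004, 0.001, 0.058], [0.011, 0.002, 0.057], [0.019, 0.003, 0.055], [0.026, 0.005, 0.053], [0.032, 0.006, 0.049], [0.038, 0.007, 0.044], [0.043, 0.008, 0.039], [0.048, 0.009, 0.032], [0.052, 0.009, 0.026], [0.055, 0.01, 0.019], [0.057, 0.01, 0.011], [0.058, 0.01, 0.004], [0.058, 0.01, -0.004], [0.056, 0.01, -0.012], [0.055, 0.01, -0.019], [0.052, 0.009, -0.026]]
```

>>> jog_arm --pt "0.004 0.001 0.058" --pt "0.011 0.002 0.057" --pt "0.019 0.003 0.055" --pt "0.026 0.005 0.053" --pt "0.032 0.006 0.049" --pt "0.038 0.007 0.044" --pt "0.043 0.008 0.039" --pt "0.048 0.009 0.032" --spin '[0,0,0,0,0,0,0,0]'

```text
time: 4.45
position: [539.7, 154.7, 146.4]
eef_rot: [[-0.984, -0.18, -0.004], [-0.18, 0.984, -0.002], [0.005, -0.001, -1.0]]
ft_force: [-1.1, -3.0, -2.4]
width: 21.7
finger_force: 30.7
```

>>> jog_arm --pt "0.052 0.009 0.026" --pt "0.055 0.01 0.019" --pt "0.057 0.01 0.011" --pt "0.058 0.01 0.004" --pt "0.058 0.01 -0.004" --pt "0.056 0.01 -0.012" --pt "0.055 0.01 -0.019" --pt "0.052 0.009 -0.026" --spin '[0,0,0,0,0,0,0,0]'

```text
time: 5.45
position: [675.5, 180.0, 146.7]
eef_rot: [[-0.984, -0.18, 0.001], [-0.18, 0.984, 0.001], [-0.001, 0.001, -1.0]]
ft_force: [-0.6, 3.2, 4.7]
width: 21.0
finger_force: 33.9
```

>>> jog_arm --pt "0 0 0" --pt "0 0 0" --spin '[0,0]'

```text
time: 5.7
position: [675.6, 180.0, 146.5]
eef_rot: [[-0.984, -0.18, 0.002], [-0.18, 0.984, 0.001], [-0.002, 0.001, -1.0]]
ft_force: [2.0, 3.8, 4.3]
width: 21.0
finger_force: 34.0
```

>>> jog_arm --pt "0 0 0" --pt "0 0 0" --pt "0 0 0" --pt "0 0 0" --pt "0 0 0.03" --pt "0 0 0.08" --pt "0 0 0.12" --pt "0 0 0" --spin '[0,0,0,0,0,0,0,0]' --claw 0

```text
time: 6.7
position: [676.9, 179.7, 219.8]
eef_rot: [[-0.984, -0.18, 0.007], [-0.18, 0.984, 0.001], [-0.008, -0.0, -1.0]]
ft_force: [0.2, 0.8, 0.1]
width: 84.9
finger_force: 0.0
```

```bash
python3 - <<'E'
from h import *
t=snap('top','t2.png')[130:280,130:310];s=snap('scene','s2.png')[130:280,150:340]
r=lambda a:cv2.resize(cv2.cvtColor(a,cv2.COLOR_RGB2BGR),(400,330),interpolation=3)
cv2.imwrite('pics/m2.png',np.hstack([r(t),r(s)]));print(bot.state()['position'],bot.state()['joint_pos'])
E
```

```text
[674.57120741 179.28157861 216.11802741] [ 1.60972836e-01  5.11065969e-01  1.29630171e+00 -1.53209637e-04
  1.33297701e+00 -1.59042138e+00]
```

View pics/m2.png

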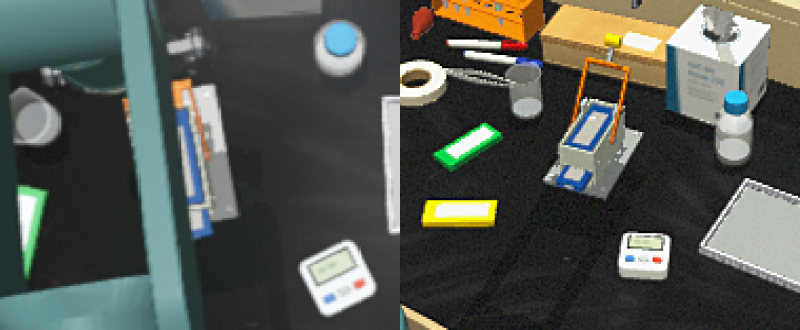

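The right half shows the gate leaning back open, with the knob at about (612,40), and the bottom cassette end sticking out at (572,177). Next I'll go to the cassette end.

>>> jog_arm --pt "-0.165 -0.03 0" --pt "-0.165 -0.03 0" --pt "-0.165 -0.03 0" --pt "0 0 -0.17" --pt "0 0 -0.17" --pt "0 0 -0.17" --pt "0 0 0" --pt "0 0 0" --spin '[0,0,0,0,0,0,0,0]'

```text
time: 7.8
position: [526.3, 152.3, 63.1]
eef_rot: [[-0.984, -0.18, 0.0], [-0.18, 0.984, -0.0], [-0.0, -0.0, -1.0]]
ft_force: [-0.0, -0.4, 0.3]
width: 85.2
finger_force: 0.0
```

>>> jog_arm --pt "0 0 -0.1" --pt "0 0 -0.065" --pt "0 0 0" --pt "0 0 0" --spin '[0,0,0,0]'

```text
time: 8.3
position: [527.5, 152.5, 14.8]
eef_rot: [[-0.984, -0.18, 0.003], [-0.18, 0.984, 0.0], [-0.003, -0.0, -1.0]]
ft_force: [-0.0, -0.7, -0.2]
width: 85.3
finger_force: 0.0
```

>>> jog_arm --pt "0 0 0" --pt "0 0 0" --pt "0 0 0" --pt "0 0 0" --pt "0 0 0" --pt "0 0 0" --spin '[0,0,0,0,0,0]' --claw 1 --force 35

```text
time: 9.05
position: [526.3, 152.3, 13.6]
eef_rot: [[-0.984, -0.18, 0.001], [-0.18, 0.984, 0.0], [-0.001, -0.0, -1.0]]
ft_force: [-1.1, 0.0, 6.4]
width: 40.7
finger_force: 36.9
```

>>> jog_arm --pt "-0.022 -0.004 0" --pt "-0.022 -0.004 0" --pt "-0.022 -0.004 0" --pt "0 0 0" --pt "0 0 0" --spin '[0,0,0,0,0]'

```text
time: 9.68
position: [506.0, 148.6, 13.0]
eef_rot: [[-0.984, -0.18, -0.0], [-0.18, 0.984, -0.0], [0.0, -0.0, -1.0]]
ft_force: [1.7, 0.7, 4.6]
width: 40.9
finger_force: 36.7
```

>>> jog_arm --pt "0 0 0" --pt "0 0 0" --pt "0.033 0.006 0" --pt "0.033 0.006 0" --pt "0 0 0" --pt "0 0 0" --spin '[0,0,0,0,0,0]' --claw 0.3

```text
time: 10.42
position: [525.7, 152.2, 12.7]
eef_rot: [[-0.984, -0.18, -0.001], [-0.18, 0.984, -0.0], [0.001, -0.0, -1.0]]
ft_force: [-0.4, 0.0, -0.2]
width: 60.0
finger_force: 0.0
```

>>> jog_arm --pt "0 0 0" --pt "0 0 0" --pt "0 0 0" --pt "0 0 0" --pt "0 0 0" --spin '[0,0,0,0,0]' --claw 1 --force 40

```text
time: 11.05
position: [525.4, 152.2, 13.0]
eef_rot: [[-0.984, -0.18, -0.001], [-0.18, 0.984, -0.0], [0.001, -0.0, -1.0]]
ft_force: [-2.2, -0.4, 6.0]
width: 40.9
finger_force: 42.9
```

```bash
python3 - <<'E'
from h import *
s=snap('scene','s3.png')[150:250,190:310]
cv2.imwrite('pics/m3.png',cv2.resize(cv2.cvtColor(s,cv2.COLOR_RGB2BGR),(720,600),interpolation=3))
E
```

```text
(no output)
```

View pics/m3.png

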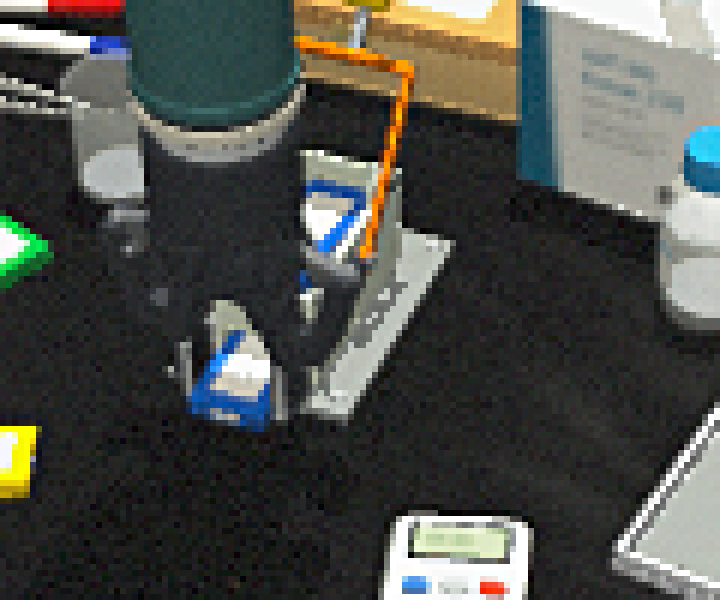

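The cassette is held at (235,385), now sticking out farther, and the gate stays open. I'll draw it straight out.

>>> jog_arm --pt "-0.022 -0.004 0" --pt "-0.044 -0.008 0" --pt "-0.044 -0.008 0" --pt "-0.044 -0.008 0" --pt "-0.044 -0.008 0" --pt "-0.044 -0.008 0" --pt "-0.033 -0.006 0" --pt "0 0 0" --spin '[0,0,0,0,0,0,0,0]'

```text
time: 12.1
position: [442.0, 137.0, 12.8]
eef_rot: [[-0.984, -0.18, -0.001], [-0.18, 0.984, -0.0], [0.002, -0.0, -1.0]]
ft_force: [-0.6, 0.5, 0.1]
width: 40.9
finger_force: 42.2
```

>>> jog_arm --pt "0 0 0.05" --pt "0 0 0.1" --pt "0 0 0.12" --pt "0 -0.08 0.03" --pt "0 -0.15 0" --pt "0 -0.15 0" --pt "0 -0.15 0" --pt "0 -0.15 0" --spin '[0,0,0,0,0,-0.016,-0.017,-0.017]'

```text
time: 13.1
position: [444.1, -68.5, 103.1]
eef_rot: [[-1.0, -0.022, 0.001], [-0.022, 1.0, -0.001], [-0.001, -0.001, -1.0]]
ft_force: [0.9, -0.5, -0.7]
width: 40.9
finger_force: 42.2
```

>>> jog_arm --pt "0.148 -0.069 0" --pt "0.148 -0.069 0" --pt "0.148 -0.069 0" --pt "0 0 -0.1" --pt "0 0 0" --pt "0 0 0" --spin '[0,0,0,0,0,0]'

```text
time: 13.85
position: [576.1, -128.6, 73.1]
eef_rot: [[-1.0, -0.024, -0.001], [-0.024, 1.0, 0.0], [0.001, 0.0, -1.0]]
ft_force: [-0.6, 0.1, -0.7]
width: 40.7
finger_force: 42.2
```

```bash
python3 - <<'E'
from h import *
t=snap('top','t4.png')[130:280,180:400];s=snap('scene','s4.png')[150:300,200:400]
r=lambda a:cv2.resize(cv2.cvtColor(a,cv2.COLOR_RGB2BGR),(400,300),interpolation=3)
r2=lambda a:cv2.resize(cv2.cvtColor(a,cv2.COLOR_RGB2BGR),(800,600),interpolation=3)
cv2.imwrite('pics/m4.png',r2(s));print(bot.state()['position'])
E
```

```text
[ 576.72202764 -128.74312418   73.83327155]
```

View pics/m4.png

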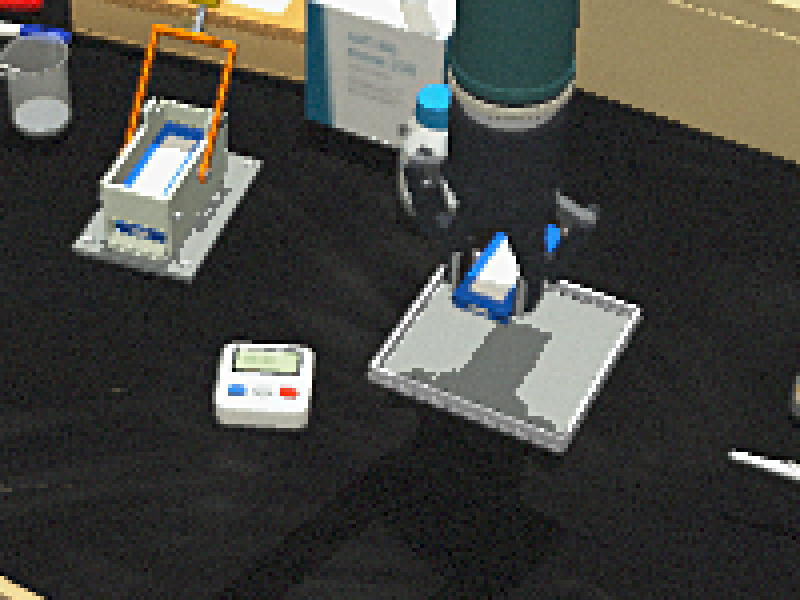

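The cassette is level-looking in the grip over the tray, with its near edge at about (483,308). The remaining cassettes have dropped in the magazine and the gate is open. I'll check the tilt numerically.

```bash
python3 - <<'E'
from h import *
for p in [(554.7,-108,88.8),(554.7,-150,76.8),(654.7,-150,88.8),(654.7,-150,76.8)]:
    print(p,((proj('scene',p)-[200,150])*4).round())
E
```

```text
(554.7, -108, 88.8) [[452. 292.]]
(554.7, -150, 76.8) [[506. 327.]]
(654.7, -150, 88.8) [[570. 230.]]
(654.7, -150, 76.8) [[569. 243.]]
```

>>> jog_arm --pt "0 -0.004 -0.1" --pt "0 -0.004 -0.09" --pt "0 0 -0.03" --pt "0 0 -0.01" --pt "0 0 0" --pt "0 0 0" --spin '[0,0,0,0,0,0]'

```text
time: 14.7
position: [577.3, -131.5, 4.8]
eef_rot: [[-1.0, -0.024, 0.002], [-0.024, 1.0, -0.001], [-0.002, -0.001, -1.0]]
ft_force: [-0.5, 0.4, -1.0]
width: 40.8
finger_force: 42.2
```

>>> jog_arm --pt "0 0 -0.003" --pt "0 0 -0.003" --pt "0 0 0" --spin '[0,0,0]'

```text
time: 15.08
position: [576.8, -131.3, 2.5]
eef_rot: [[-1.0, -0.024, 0.0], [-0.024, 1.0, -0.0], [-0.0, -0.0, -1.0]]
ft_force: [-0.9, 0.5, 4.4]
width: 41.1
finger_force: 45.1
```

>>> jog_arm --pt "0 0 -0.001" --pt "0 0 0" --spin '[0,0]'

```text
time: 15.32
position: [576.8, -131.3, 2.5]
eef_rot: [[-1.0, -0.024, 0.001], [-0.024, 1.0, -0.0], [-0.001, -0.0, -1.0]]
ft_force: [-1.0, 0.4, 7.8]
width: 40.6
finger_force: 47.1
```

>>> jog_arm --pt "0 0 0" --pt "0 0 0" --pt "0 0 0" --pt "0 0 0.03" --pt "0 0 0.1" --pt "0 0 0.15" --pt "0 0 0.15" --pt "0 0 0.1" --spin '[0,0,0,0,0,0,0,0]' --claw 0.3

```text
time: 16.32
position: [577.3, -131.5, 163.7]
eef_rot: [[-1.0, -0.024, 0.003], [-0.024, 1.0, -0.001], [-0.003, -0.001, -1.0]]
ft_force: [0.1, -0.2, -0.5]
width: 59.7
finger_force: 0.0
```

>>> jog_arm --pt "-0.1 0 0" --pt "-0.15 0 0" --pt "-0.15 0 0" --pt "0 0 0" --spin '[0,0,0,0]'

```text
time: 16.82
position: [452.5, -130.2, 160.8]
eef_rot: [[-1.0, -0.023, -0.003], [-0.023, 1.0, 0.001], [0.003, 0.001, -1.0]]
ft_force: [0.1, -0.6, 0.8]
width: 59.5
finger_force: 0.0
```

```bash
python3 - <<'E'
from h import *
t=snap('top','t5.png')[130:280,180:400];s=snap('scene','s5.png')[150:300,200:400]
r=lambda a:cv2.resize(cv2.cvtColor(a,cv2.COLOR_RGB2BGR),(400,300),interpolation=3)
cv2.imwrite('pics/m5.png',np.hstack([r(t),r(s)]))
E
```

```text
(no output)
```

View pics/m5.png

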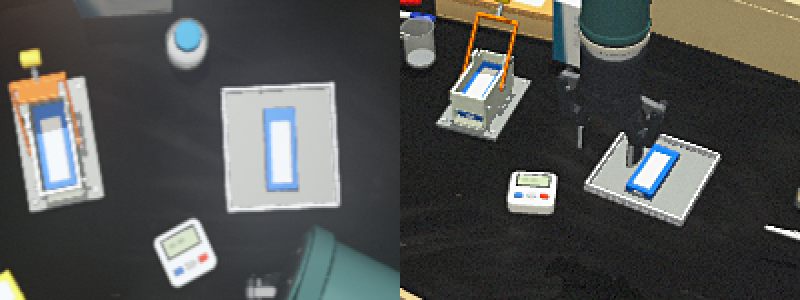

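The cassette lies flat in the middle of the tray, at (281,150) in the left half. The gate is open, the other cassettes are in the magazine, and the bystanders in view haven't moved.

```bash
python3 -c "
from workcell import bot
print(bot.sign_off())"
```

```text
the job is handed in; nothing more can be done
None
```

The job is handed in at about 17 s: the gate leans open on its own, the bottom cassette lies flat in the middle of the tray, the other cassettes are still in the magazine, and nothing else was touched.

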